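Refit the depositor's barbed elbow in its clamped bayonet socket

ROBOT

A 6-joint arm with a two-finger parallel gripper is mounted at the origin on a cart in front of the work surface, level with it; the furniture and walls round the work are solid. World frame = base frame: x ahead of the robot, y to its left, z up, the work surface at z = 0. Lengths are in m, angles in degrees, forces in N, time in s.
With the tool pointing down it reaches from about 0.3 to 0.75 m from the base axis. Payload 8.5 kg.
Tool frame: the origin (TCP) lies at the very end of the fingers, on their centre line; the grasp point (between the pads) lies 19 mm behind it; z points along the fingers, y is the line along which they close (so a half turn about z gives the same grasp; the last joint's range is limited). The gripper opens to 85 mm and grips with 20 to 120 N. Pads are 22 mm wide; open, the fingers measure 114 mm over their backs; the gripper's body (76 mm by 85 mm) begins 54 mm behind the grasp point. The pads swing forward as they close: fully open they stand 13 mm farther back than shut.
Start: joints at [-82.924, 21.807, 74.336, -0, 83.858, -12.336], TCP at [0.183, -0.519, 0.192] pointing down, gripper open.
Joint ranges: [-178.18, 178.18], [-50.72, 133.34], [12.68, 142.11], [-81.47, 261.47], [9.98, 163.14], [-165.26, 165.26]. Speed limits (degrees/s): [136.94, 136.94, 180, 180, 180, 180].

INTERFACE

Orientations are given as a 3x3 rotation matrix whose columns are the frame's x, y, z axes.
In Python, from rig import env, imaging gives the robot as it stands. The module is installed in compiled form; this text tells all that it offers.
- The arm moves only by the tool arm_command, never from a script. Its arguments are lists of equal length, an entry for each row: "turn": the turn, a rotation vector about the tool's x, y, z in units of 5 degrees (1.0 is 5 degrees), a list of three; "xyz": the shift along the tool's x, y, z in units of 50 mm (1.0 is 50 mm), a list of three; "claw": the finger opening in mm, from 0 to 85.4. A call has 1 to 12 rows; each row shifts and turns the commanded pose from where the row before left it, along the tool's axes as they then stand; what a row does not reach is not made up. A row lasts 1/10 s, in which the tool goes at most 50 mm and 8.59 degrees, less where a joint would pass 70% of its speed; a pose out of reach is approached as far as the arm can. A call is refused whole if a number of a shift passes 1 or a number of a turn 1, either way. A call with a gripper value outside its range is refused whole. The fingers move at their own pace and stop on an object; "squeeze" is the grip in N (left out, the last holds). Time passes only in rows, so rows that do not move let the fingers close. It gives the time, the measured TCP pose, the force, the opening and the grip force at its end, in the units of the state.
- env.observe(): the state, without advancing time (a new reading comes with each control period).
- imaging.get_image(name): name is "scene" or "top" or "wrist"; returns (picture, depth): 480x640x3 uint8, blue, green, red; 480x640 float32, m along the optical axis (not along the pixel's ray), 0 where there is no reading.
- imaging.camera_info(name): a dict with "camera_matrix" (3x3 intrinsics, pixels), "k1" (the pictures are not rectified: a ray, as slopes to the right and down, at radius r is drawn at 1 + k1 r^2 times it, then the intrinsics apply), "rvec" (rotation vector, rad) and "tvec" (3), from world to camera coordinates, as OpenCV has them. Camera axes: x right, y down, z forward; pixel columns grow to the right and rows downward; lengths in m; the calibration is good to about 2 mm. A picture is of the moment at which its call begins: read the wrist's pose just before it. camera_info takes no time and is no camera call; for the wrist camera it gives the pose at the moment of the call.
- env.close_job(): hands the job in; it is judged then, once.
The state is a dict: "time_s": time; "q": joint angles; "qvel": joint speeds; "joint_efforts": joint torques, N m; "position": TCP position; "tool_rot": TCP orientation; "ft_force": force on the tool from outside, world axes, zero at the start; "wrist_torque": the same for the moment, N m; "grip_width": finger opening in m; "gripper_force": force on a finger pad.
Only numpy, scipy, OpenCV 4.12 (cv2) and the standard library are available. Lean on these libraries where they do the work, as an engineer would, in place of code of your own. Each camera call takes 0.05 s, during which the arm holds its last target. There are 200 camera calls.

TASK

Fit the blue barbed elbow into the clamped steel bayonet socket: lower its two lugs gently through the two slots until it sits on the seat inside, then turn it clockwise (seen from above). It turns freely until its lugs bite on the seal ring and the resistance rises; from there tighten it 20 degrees further and no more, then let go, leaving the things around in place. Nothing may be forced: stay below 25 N on the socket.

Things in the scene. Friction and masses are not known exactly. Their poses are not given: they have to be found in the camera images.
- fitting_mid (a point): Blue plastic elbow fitting, loose, standing upright on its spigot, 74 mm high, 0.11 kg. This point: on its vertical axis, 37 mm above its foot. z up, +x the way its hose barb points. Top part is a 30 x 30 mm grip block (faces square to x and y), 33 to 72 mm above the foot. Barb: 17 mm thick, leaves the +x face 55 mm above the foot, ends 48 mm from the axis.
- fitting_grip (a point): Where to grip the fitting: on its axis, 55 mm above its foot, inside the grip block; close on the two faces square to y (30 mm apart), clear of the barb. Axes as fitting_mid. Under the block, 30 to 33 mm above the foot, is a white collar of 37 mm diameter.
- fitting_foot (a point): Centre of the fitting's underside. Above it the spigot: 30 mm diameter, its lowest 5 mm tapered to 23 mm. Two equal lugs point to +x and -x: 10 mm wide, 3 to 9 mm above the foot, tips 20 mm from the axis. As the lugs are alike, the fitting goes in either way round (half a turn apart). Axes as fitting_mid.
- socket: Clamped female fitting, fixed: steel cylinder, 64 mm diameter, on a grey base plate 120 x 100 x 12 mm. Origin on the bore axis at table height, z up. Its slots lie to +x and -x, marked by red lines on the rim. Two dark toe clamps with bolts to +y and -y reach 39 mm above the table. From lugs in line with the slots the fitting turns clockwise, freely at first.
- socket_mouth (a point): Centre of the socket's mouth, on the bore axis, 48 mm above the table; axes as socket. Its lip, 1 mm lower, is 9 mm thick with a bore of 33 mm diameter and two slots 16 mm wide that reach 22 mm from the axis. Below it is a chamber of 45 mm diameter in which the lugs turn. The hard seat for the fitting's foot lies 22 to 26 mm below the mouth, different each time: to be felt.
- seal (a joint): Turn of the orange seal ring inside the socket, rad, clockwise from above; 0 until the lugs bite on its two dogs. That happens 12 to 64 degrees after the lugs leave line with the slots, different each time: to be felt. Free turning takes under 0.04 N m if not pressed down; the ring resists with 0.10 N m, rising to 0.14 N m at 20 degrees, and stays where it is left.
- timer_mid (a point): White kitchen timer, 70 x 66 x 21 mm, bystander; its centre.
- cake_a_mid (a point): Chocolate-chip ring cake, 78 mm across, 34 mm high, bystander; its centre.
- cake_b_mid (a point): Plain ring cake, 78 mm across, 36 mm high, bystander; its centre.
- probe_mid (a point): Red probe thermometer with a steel needle, 25 x 198 x 17 mm, lying flat, bystander; its centre.
Not all that is in view belongs to the job. Of the things that look like the part that bears fitting_mid, the middle-sized one is meant.

How it is judged (in metres and radians):
On the way, in this order (a step that is already met when the one before it is completed fails the run):
1. the fitting's lugs are through the slots: on the bore axis within 4 mm, upright, foot within 29 mm of the table (horizontal distance between fitting_mid and socket_mouth below 0.004 m and z of fitting_mid in the frame of socket below 0.066 m and angle between fitting_mid's own z axis and vertical below 0.1 rad and value of joint seal below 0.03 rad), for 0.2 s.
2. the lugs have bitten and turned the seal ring by more than 3 degrees (horizontal distance between fitting_mid and socket_mouth below 0.004 m and z of fitting_mid in the frame of socket below 0.066 m and angle between fitting_mid's own z axis and vertical below 0.1 rad and value of joint seal above 0.05 rad), for 0.05 s.
At the end, for the whole second after the job is handed in: the fitting stands in the socket on the bore axis within 4 mm, upright within 6 degrees, foot no more than 29 mm above the table, its lugs having turned the seal ring 13 to 27 degrees past the bite (horizontal distance between fitting_mid and socket_mouth below 0.004 m and z of fitting_mid in the frame of socket below 0.066 m and angle between fitting_mid's own z axis and vertical below 0.1 rad and value of joint seal between 0.227 and 0.471 rad and velocity of joint seal below 0.02 rad/s); the robot touches nothing.
It fails at once if fitting and socket press on each other with more than 25 N (contact force between fitting and socket above 25 N).
It fails at once if the robot itself presses on the socket with more than 25 N (contact force between any of the arm, the fingers and socket above 25 N).
It fails at once if seal ring over-tightened, turned more than 31 degrees (value of joint seal above 0.541 rad).
It fails at once if the timer, a ring cake or the probe thermometer is shifted more than 15 mm (distance of any of timer_mid, cake_a_mid, cake_b_mid, probe_mid from where it was at the start of the episode above 0.015 m).
It also fails if it takes over 64 s, if anything falls off the work surface, if the arm or the gripper's body presses on something with over 40 N, if the wrist force passes 120 N, or if a joint passes its speed limit or range.

## Working session

There is one attempt and no reset: what is moved stays moved. The work goes in short steps, Python scripts to look and compute and a tool call to move; the robot and the scene stay as the last step left them, time stands still between calls to the robot, and variables do not carry over. Pictures are saved under pics/ and viewed, at most 10 in all, crops included, and the job is handed in when it is done.

Besides the shell and the picture viewer there is one more tool, called after "Call:" as a command line: name --argument value ..., lists and objects as JSON in quotes. arm_command: Moves the arm, as the interface text tells. Its arguments: {"type":"object","properties":{"turn":{"type":"array"},"xyz":{"type":"array"},"claw":{"type":"array"},"squeeze":{"type":"number"}},"required":["turn","xyz","claw"]}

```bash
mkdir -p pics
cat > h.py <<'E'
import numpy as np, cv2
from rig import env, imaging
def ray(ci,u,v):
    K=np.array(ci["camera_matrix"]);k=ci["k1"]
    d=np.array([(u-K[0,2])/K[0,0],(v-K[1,2])/K[1,1]]);s=d.copy()
    for _ in range(20): s=d/(1+k*(s@s))
    R=cv2.Rodrigues(np.array(ci["rvec"],float))[0];t=np.array(ci["tvec"],float).ravel()
    return -R.T@t, R.T@np.array([s[0],s[1],1.0])
def onz(ci,u,v,z):
    o,d=ray(ci,u,v); return o+d*(z-o[2])/d[2]
def dep(ci,u,v,z):
    o,d=ray(ci,u,v); return o+d*z
E
python3 - <<'E'
from h import *
for n in("scene","top"):
    p,d=imaging.get_image(n);cv2.imwrite(f"pics/{n}0.png",p);np.save(n+"0",d);ci=imaging.camera_info(n);print(n,ray(ci,320,240),ci["k1"],ci["camera_matrix"][0])
s=env.observe();print(s["time_s"],s["tool_rot"],s["ft_force"])
E
```

```text
scene (array([-0.21191428,  0.75099591,  0.78265228]), array([ 0.5937983 , -0.57040648, -0.56762894])) -0.15058525755236357 [595.15045748   0.         325.7144704 ]
top (array([0.41360884, 0.02785849, 1.12586345]), array([ 0.10926748,  0.0180218 , -0.99390018])) 0.012820111275056742 [503.00282499   0.         320.94716014]
0.1 [[ 9.43148264e-01  3.32372243e-01 -2.10071728e-04]
 [ 3.32372210e-01 -9.43147303e-01  1.37043124e-03]
 [ 2.57364723e-04 -1.36234185e-03 -9.99999039e-01]] [ 0.07946606  0.01303022 -0.60597539]
```

View pics/scene0.png

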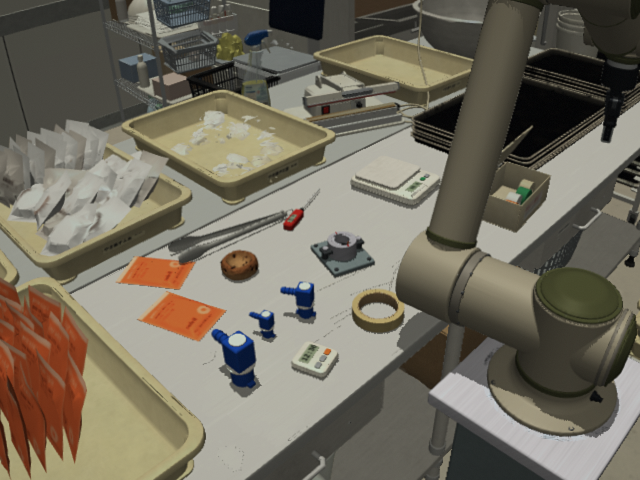

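View pics/top0.png

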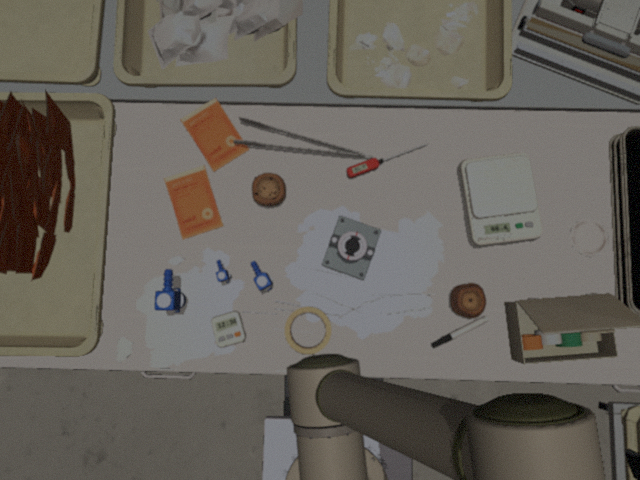

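The scene shows three blue elbows. In the top picture they are large (168,297), small (222,272) and middle (262,278). I choose the middle one. The socket is at (351,246). Next is a close crop of both.

Run:
```python
from h import *
p=cv2.imread("pics/top0.png")
a=cv2.resize(p[250:305,235:290],(400,400)+(),interpolation=cv2.INTER_CUBIC)
b=cv2.resize(p[206:286,311:391],(400,400),interpolation=cv2.INTER_CUBIC)
cv2.imwrite("pics/c0.png",cv2.convertScaleAbs(np.hstack([a,b]),alpha=1.4))
d=np.load("top0.npy");ci=imaging.camera_info("top")
for u,v in[(264,284),(262,281),(351,228),(222,275),(168,297)]: print(u,v,dep(ci,u,v,d[v,u]).round(4))
# blue points of the middle one by height
P=[]
for v in range(255,300):
  for u in range(245,280):
    B,G,R=map(int,p[v,u])
    if B>R+40 and d[v,u]>0: P.append(dep(ci,u,v,d[v,u]))
P=np.array(P);print(len(P),P[:,2].max());t=P[P[:,2]>.066];print(len(t),t.mean(0),cv2.minAreaRect((t[:,:2]*1000).astype(np.float32)))
```

```text
264 284 [0.4341 0.1616 0.0708]
262 281 [0.4402 0.1659 0.072 ]
351 228 [ 0.5653 -0.0206  0.0079]
222 275 [0.4512 0.2538 0.0553]
168 297 [0.4023 0.3532 0.0954]
145 0.07490530443422827
80 [0.44091452 0.16549845 0.07056152] ((440.692626953125, 166.20518493652344), (28.616090774536133, 26.985416412353516), 32.47624969482422)
```

View pics/c0.png

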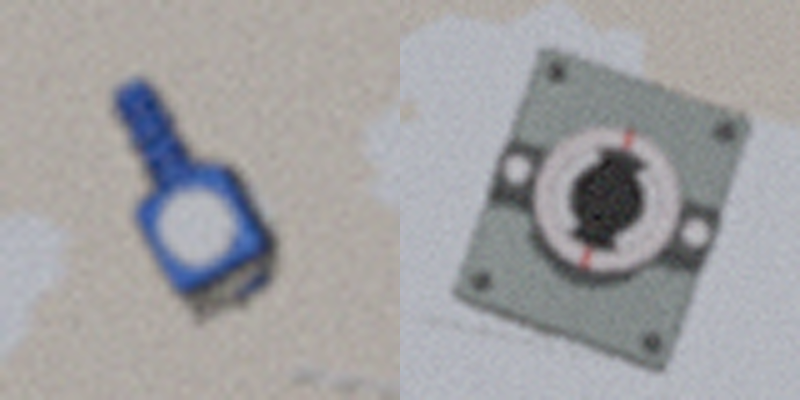

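The left crop shows the middle elbow with its cap centre at top (261.9,281.0) and barb tip at (252.7,262.6). The right crop shows the socket rim centre near (352,245), with red marks at crop (629,138) and (587,258).

Run:
```python
from h import *
ci=imaging.camera_info("top")
f=onz(ci,235+198/7.27-.43,250+228/7.27-.43,.073);b=onz(ci,235+132/7.27-.43,250+95/7.27-.43,.06)
print("fit",f,np.degrees(np.arctan2(*(b-f)[1::-1])))
g=lambda x,y:onz(ci,311+(x-400)/5-.4,206+y/5-.4,.047)
s=g(607,198);a=g(629,138);c=g(587,258);print("sock",s,(a+c)/2,np.degrees(np.arctan2(*(a-c)[1::-1])))
w=imaging.camera_info("wrist");o,d=ray(w,320,240);st=env.observe();R=np.array(st["tool_rot"]);p=np.array(st["position"])
print("wrist cam in tool",R.T@(o-p),R.T@d,w["camera_matrix"],w["k1"])
```

```text
fit [0.44035641 0.16614611 0.073     ] 30.395321040635785
sock [ 0.52268442 -0.02177515  0.047     ] [ 0.52276748 -0.02222826  0.047     ] -18.05792391104246
wrist cam in tool [ 0.06741217 -0.00023951 -0.18239654] [-0.27963034 -0.01116921  0.96016994] [[406.87484401   0.         324.43210785]
 [  0.         406.87484401 235.44155122]
 [  0.           0.           1.        ]] -0.08750346244578416
```

```bash
cat >> h.py <<'E'
def plan(xyz,dyaw,n):
    """rows to go straight to xyz while yawing dyaw deg (world ccw) in n rows, tool down"""
    s=env.observe();R=np.array(s["tool_rot"]);p=np.array(s["position"]);D=(np.array(xyz)-p)/n
    print("yaw",np.degrees(np.arctan2(R[1,0],R[0,0])).round(2),"p",p.round(4),"t",s["time_s"])
    X=[]
    for i in range(n):
        X.append((R.T@D/.05).round(2).tolist()); a=np.radians(dyaw/n); R=np.array([[np.cos(a),-np.sin(a),0],[np.sin(a),np.cos(a),0],[0,0,1]])@R
    print("turn z",-dyaw/n/5,"xyz",X)
E
python3 - <<'E'
from h import *
plan([.5227,-.022,.2],60,12)
E
```

```text
yaw 19.41 p [ 0.1827 -0.5184  0.1915] t 0.1
turn z -1.0 xyz [[0.81, -0.59, -0.01], [0.86, -0.52, -0.01], [0.9, -0.44, -0.01], [0.94, -0.36, -0.01], [0.96, -0.28, -0.01], [0.98, -0.19, -0.01], [1.0, -0.11, -0.01], [1.0, -0.02, -0.01], [1.0, 0.07, -0.01], [0.99, 0.15, -0.01], [0.97, 0.24, -0.01], [0.95, 0.32, -0.01]]
```

Call:
arm_command --turn '[[0,0,-1],[0,0,-1],[0,0,-1],[0,0,-1],[0,0,-1],[0,0,-1],[0,0,-1],[0,0,-1],[0,0,-1],[0,0,-1],[0,0,-1],[0,0,-1]]' --xyz '[[0.81,-0.59,-0.01],[0.86,-0.52,-0.01],[0.9,-0.44,-0.01],[0.94,-0.36,-0.01],[0.96,-0.28,-0.01],[0.98,-0.19,-0.01],[0.99,-0.11,-0.01],[0.99,-0.02,-0.01],[0.99,0.07,-0.01],[0.99,0.15,-0.01],[0.97,0.24,-0.01],[0.95,0.32,-0.01]]' --claw '[60,60,60,60,60,60,60,60,60,60,60,60]'

```text
time_s: 1.3
position: [0.5221, -0.0228, 0.1979]
tool_rot: [[0.18, 0.984, -0.0], [0.984, -0.18, -0.0], [-0.0, -0.0, -1.0]]
ft_force: [0.9, -1.2, -0.2]
grip_width: 0.0601
gripper_force: 0.0
```

Call:
arm_command --turn '[[0,0,0],[0,0,0],[0,0,0],[0,0,0]]' --xyz '[[0,0,0],[0,0,0],[0,0,0],[0,0,0]]' --claw '[60,60,60,60]'

```text
time_s: 1.7
position: [0.5209, -0.026, 0.1981]
tool_rot: [[0.186, 0.983, -0.0], [0.983, -0.186, -0.0], [-0.0, -0.0, -1.0]]
ft_force: [-0.7, 0.6, -0.5]
grip_width: 0.0596
gripper_force: 0.0
```

Run:
```python
from h import *
import json
ci=imaging.camera_info("wrist")
p,d=imaging.get_image("wrist");cv2.imwrite("pics/w1.png",p);np.save("w1",d)
json.dump({k:np.array(v).tolist() for k,v in ci.items()},open("w1.json","w"))
plan([.4404,.166,.2],131,24)
```

```text
yaw 79.28 p [ 0.521  -0.026   0.1981] t 1.75
turn z -1.0916666666666666 xyz [[0.14, -0.1, -0.0], [0.15, -0.08, -0.0], [0.16, -0.07, -0.0], [0.17, -0.05, -0.0], [0.17, -0.04, -0.0], [0.17, -0.02, -0.0], [0.17, -0.0, -0.0], [0.17, 0.01, -0.0], [0.17, 0.03, -0.0], [0.17, 0.05, -0.0], [0.16, 0.06, -0.0], [0.16, 0.08, -0.0], [0.15, 0.09, -0.0], [0.14, 0.11, -0.0], [0.13, 0.12, -0.0], [0.12, 0.13, -0.0], [0.1, 0.14, -0.0], [0.09, 0.15, -0.0], [0.07, 0.16, -0.0], [0.06, 0.16, -0.0], [0.04, 0.17, -0.0], [0.03, 0.17, -0.0], [0.01, 0.17, -0.0], [-0.01, 0.17, -0.0]]
```

View pics/w1.png

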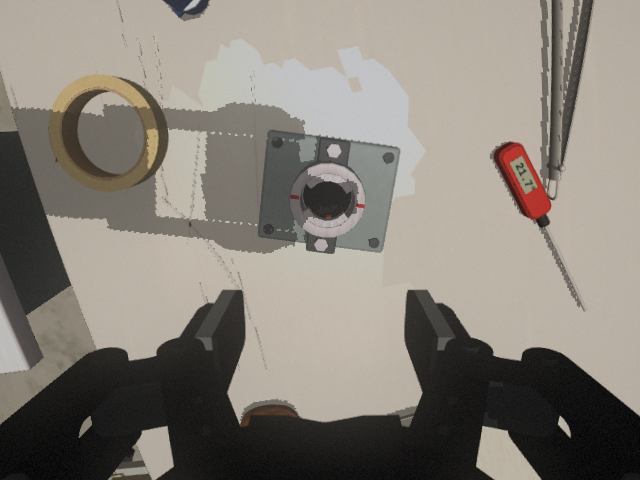

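The wrist view shows the socket centred near (328,200), with red marks near (294,198) and (361,205).

Run:
```python
from h import *
import json
ci=json.load(open("w1.json"));p=cv2.imread("pics/w1.png").astype(int);d=np.load("w1.npy")
m=(p[:,:,2]-np.maximum(p[:,:,0],p[:,:,1])>60);m[:,:285]=0;m[:,370:]=0;m[:185]=0;m[213:]=0
q=np.argwhere(m);L=q[q[:,1]<310].mean(0);Rr=q[q[:,1]>345].mean(0);print(L,Rr,len(q))
a=onz(ci,L[1],L[0],.047);b=onz(ci,Rr[1],Rr[0],.047);print(a,b,(a+b)/2,np.degrees(np.arctan2(*(b-a)[1::-1])),np.linalg.norm(b-a))
P=np.array([dep(ci,u,v,d[v,u]) for v in range(155,245) for u in range(280,375) if d[v,u]>0])
t=P[(P[:,2]>.0435)&(P[:,2]<.052)];print(len(t),t[:,2].mean(),cv2.minEnclosingCircle((t[:,:2]*1000).astype(np.float32)),np.median(t[:,2]))
plan([.4404,.166,.2],120,24)
```

```text
[nan nan] [205.61538462 360.46153846] 26
[nan nan nan] [ 0.54992085 -0.03079362  0.047     ] [nan nan nan] nan nan
2997 0.047985275463846754 ((523.3314819335938, -21.388072967529297), 32.06117630004883) 0.0480679552974157
yaw 79.28 p [ 0.521  -0.026   0.1981] t 1.75
turn z -1.0 xyz [[0.14, -0.1, -0.0], [0.15, -0.08, -0.0], [0.16, -0.07, -0.0], [0.16, -0.06, -0.0], [0.17, -0.04, -0.0], [0.17, -0.03, -0.0], [0.17, -0.01, -0.0], [0.17, 0.0, -0.0], [0.17, 0.02, -0.0], [0.17, 0.03, -0.0], [0.17, 0.05, -0.0], [0.16, 0.06, -0.0], [0.16, 0.08, -0.0], [0.15, 0.09, -0.0], [0.14, 0.1, -0.0], [0.13, 0.11, -0.0], [0.12, 0.13, -0.0], [0.11, 0.14, -0.0], [0.1, 0.14, -0.0], [0.08, 0.15, -0.0], [0.07, 0.16, -0.0], [0.06, 0.16, -0.0], [0.04, 0.17, -0.0], [0.03, 0.17, -0.0]]<stdin>:5: RuntimeWarning: Mean of empty slice.
  ret = um.true_divide(
```

Call:
arm_command --turn '[[0,0,-1],[0,0,-1],[0,0,-1],[0,0,-1],[0,0,-1],[0,0,-1],[0,0,-1],[0,0,-1],[0,0,-1],[0,0,-1],[0,0,-1],[0,0,-1]]' --xyz '[[0.14,-0.1,0],[0.15,-0.08,0],[0.16,-0.07,0],[0.16,-0.06,0],[0.17,-0.04,0],[0.17,-0.03,0],[0.17,-0.01,0],[0.17,0,0],[0.17,0.02,0],[0.17,0.03,0],[0.17,0.05,0],[0.16,0.06,0]]' --claw '[60,60,60,60,60,60,60,60,60,60,60,60]'

```text
time_s: 2.95
position: [0.4797, 0.0692, 0.1982]
tool_rot: [[-0.761, 0.649, 0.0], [0.649, 0.761, -0.0], [-0.0, 0.0, -1.0]]
ft_force: [-0.3, 0.5, 0.5]
grip_width: 0.0603
gripper_force: 0.0
```

Call:
arm_command --turn '[[0,0,-1],[0,0,-1],[0,0,-1],[0,0,-1],[0,0,-1],[0,0,-1],[0,0,-1],[0,0,-1],[0,0,-1],[0,0,-1],[0,0,-1],[0,0,-1]]' --xyz '[[0.16,0.08,0],[0.15,0.09,0],[0.14,0.1,0],[0.13,0.11,0],[0.12,0.13,0],[0.11,0.14,0],[0.1,0.14,0],[0.08,0.15,0],[0.07,0.16,0],[0.06,0.16,0],[0.04,0.17,0],[0.03,0.17,0]]' --claw '[60,60,60,60,60,60,60,60,60,60,60,60]'

```text
time_s: 4.15
position: [0.4384, 0.1649, 0.1982]
tool_rot: [[-0.943, -0.334, 0.0], [-0.334, 0.943, 0.0], [-0.0, -0.0, -1.0]]
ft_force: [-0.6, 0.1, -0.0]
grip_width: 0.06
gripper_force: 0.0
```

Call:
arm_command --turn '[[0,0,-1],[0,0,-1],[0,0,0],[0,0,0],[0,0,0]]' --xyz '[[0,0,0],[0,0,0],[0,0,0],[0,0,0],[0,0,0]]' --claw '[60,60,60,60,60]'

```text
time_s: 4.65
position: [0.4385, 0.1651, 0.1981]
tool_rot: [[-0.872, -0.489, 0.0], [-0.489, 0.872, -0.0], [-0.0, -0.0, -1.0]]
ft_force: [-0.7, -0.7, 0.7]
grip_width: 0.0601
gripper_force: 0.0
```

Run:
```python
from h import *
import json
ci=json.load(open("w1.json"));a=onz(ci,294,198,.047);b=onz(ci,360.5,205.6,.047);print((a+b)/2,np.degrees(np.arctan2(*(b-a)[1::-1])))
ci=imaging.camera_info("wrist")
p,d=imaging.get_image("wrist");cv2.imwrite("pics/w2.png",p)
m=(p[:,:,0].astype(int)-p[:,:,2]>40)&(d>0)
n,l,st,c=cv2.connectedComponentsWithStats(m.astype(np.uint8))
for i in range(1,n):
    if st[i,4]<300: continue
    P=np.array([np.r_[dep(ci,u,v,d[v,u])] for v,u in np.argwhere(l==i)]);t=P[P[:,2]>P[:,2].max()-.008]
    bb=P[(P[:,2]>.05)&(np.hypot(P[:,0]-t[:,0].mean(),P[:,1]-t[:,1].mean())>.028)]
    print(c[i],st[i,4],P[:,2].max(),t.mean(0).round(4),cv2.minAreaRect((t[:,:2]*1000).astype(np.float32)),bb.mean(0) if len(bb) else 0)
s=env.observe();print(s["time_s"],s["position"],s["q"]);R=np.array(s["tool_rot"]);print(np.degrees(np.arctan2(R[1,0],R[0,0])),s["ft_force"])
```

```text
[ 0.5233459  -0.02246334  0.047     ] -17.369953858239455
[324.24033149 232.92633517] 1086 0.07541416329771006 [0.4422 0.167  0.0723] ((442.3201904296875, 167.22726440429688), (29.210750579833984, 28.36019515991211), 29.66444969177246) [0.47419315 0.18610771 0.06138505]
[404.93439364 280.49105368] 503 0.055924372140438994 [0.4515 0.2553 0.0537] ((453.49798583984375, 257.0424499511719), (25.03406524658203, 21.649627685546875), 16.58492660522461) 0
[547.96959926 307.20036849] 2171 0.10149452667734343 [0.3961 0.3564 0.0972] ((397.0721130371094, 361.16326904296875), (40.50358581542969, 40.43651580810547), 1.1781724691390991) [0.44108276 0.36029218 0.08221015]
4.7 [0.4385155  0.16520571 0.19806484] [ 6.12203080e+00  1.33313137e+01  8.58861582e+01 -4.99227900e-04
  8.07793681e+01 -1.13181709e+02]
-150.6961803451682 [ 0.55422406 -0.3942406   1.2837393 ]
```

View pics/w2.png

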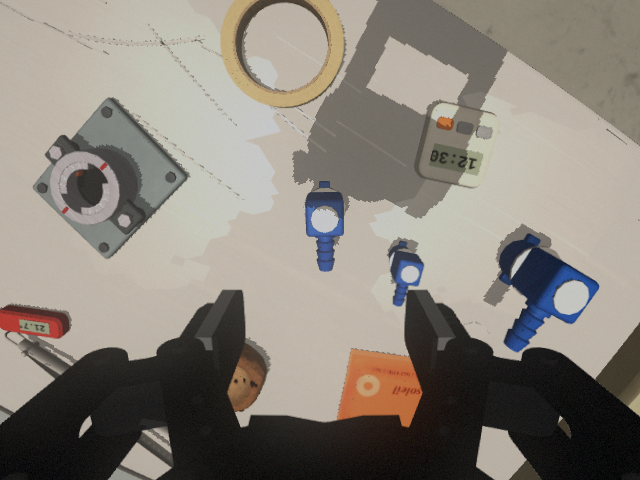

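The view shows the middle elbow at (324,220), centred between the fingers with its barb pointing down. The small elbow is at (405,270). The measured fitting pose is about (0.4415, 0.1668) with yaw about 30°. I descend to TCP z of 0.037.

Call:
arm_command --turn '[[0,0,0],[0,0,0],[0,0,0],[0,0,0],[0,0,0],[0,0,0],[0,0,0],[0,0,0],[0,0,0],[0,0,0],[0,0,0]]' --xyz '[[-0.07,0,0.4],[0,0,0.4],[0,0,0.4],[0,0,0.4],[0,0,0.4],[0,0,0.4],[0,0,0.4],[0,0,0.32],[0,0,0.1],[0,0,0],[0,0,0]]' --claw '[60,60,60,60,60,60,60,60,60,60,60]'

```text
time_s: 5.8
position: [0.442, 0.1672, 0.0377]
tool_rot: [[-0.871, -0.491, 0.001], [-0.491, 0.871, 0.0], [-0.001, -0.0, -1.0]]
ft_force: [-0.5, 0.5, -0.2]
grip_width: 0.0603
gripper_force: 0.0
```

Call:
arm_command --turn '[[0,0,0],[0,0,0],[0,0,0],[0,0,0],[0,0,0],[0,0,0],[0,0,0],[0,0,0]]' --xyz '[[0,0,0],[0,0,0],[0,0,0],[0,0,0],[0,0,0],[0,0,0],[0,0,0],[0,0,0]]' --claw '[45,36,32,28,26,26,26,26]' --squeeze 35

```text
time_s: 6.6
position: [0.4415, 0.1672, 0.037]
tool_rot: [[-0.871, -0.491, 0.0], [-0.491, 0.871, -0.0], [-0.0, -0.0, -1.0]]
ft_force: [0.1, -0.3, -0.4]
grip_width: 0.0261
gripper_force: 0.0
```

Call:
arm_command --turn '[[0,0,0],[0,0,0],[0,0,0],[0,0,0],[0,0,0],[0,0,0],[0,0,0]]' --xyz '[[0,0,-0.1],[0,0,-0.3],[0,0,-0.4],[0,0,-0.4],[0,0,-0.4],[0,0,-0.4],[0,0,-0.2]]' --claw '[26,26,26,26,26,26,26]'

```text
time_s: 7.3
position: [0.442, 0.1673, 0.1488]
tool_rot: [[-0.871, -0.491, 0.003], [-0.491, 0.871, 0.0], [-0.002, -0.001, -1.0]]
ft_force: [-0.1, -0.7, 0.9]
grip_width: 0.0261
gripper_force: 0.0
```

Run:
```python
from h import *
plan([.5233,-.0216,.15],-48,12)
s=env.observe();print(s["ft_force"],s["wrist_torque"],s["grip_width"])
```

```text
yaw -150.59 p [0.442  0.1673 0.1488] t 7.3
turn z 0.8 xyz [[0.04, -0.34, -0.0], [0.01, -0.34, -0.0], [-0.01, -0.34, -0.0], [-0.04, -0.34, -0.0], [-0.06, -0.34, -0.0], [-0.08, -0.33, -0.0], [-0.11, -0.33, -0.0], [-0.13, -0.32, -0.0], [-0.15, -0.31, -0.0], [-0.17, -0.3, -0.0], [-0.19, -0.28, -0.0], [-0.21, -0.27, -0.0]]
[-0.10534521 -0.68922118  0.94186235] [-0.04873906  0.01428305  0.0267921 ] 0.02612586956238819
```

The width reads 26 mm with zero grip force, so the fitting is not held. I look again.

Run:
```python
from h import *
p,d=imaging.get_image("wrist");q,e=imaging.get_image("top")
cv2.imwrite("pics/w3.png",np.hstack([cv2.resize(p[120:440,160:480],(400,400)),cv2.resize(q[240:320,220:300],(400,400))]))
```

```text
(no output)
```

View pics/w3.png

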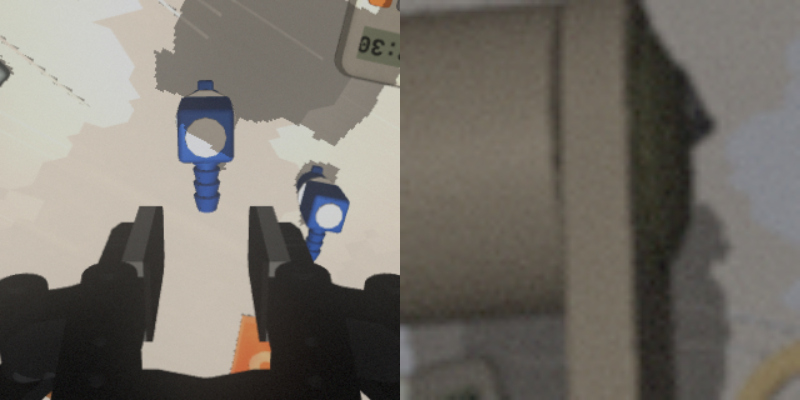

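The fitting still stands, and the fingers closed clear of it. I check the real fingertip positions with depth.

Run:
```python
from h import *
ci=imaging.camera_info("wrist");s=env.observe()
p,d=imaging.get_image("wrist");R=np.array(s["tool_rot"]);t=np.array(s["position"])
f=lambda u,v:(R.T@(dep(ci,u,v,d[v,u])-t)*1000).round(1)
for v in (288,300,320,340,370,390):
    r=[u for u in range(225,420) if 0<d[v,u]<.22]
    L=[u for u in r if u<324];Q=[u for u in r if u>324]
    print(v,L and (max(L),f(max(L),v)),Q and (min(Q),f(min(Q),v)))
m=(p[:,:,0].astype(int)-p[:,:,2]>40)&(d>.2);n,l,st,c=cv2.connectedComponentsWithStats(m.astype(np.uint8))
for i in range(1,n):
    if st[i,4]<300: continue
    P=np.array([dep(ci,u,v,d[v,u]) for v,u in np.argwhere(l==i)]);h=P[P[:,2]>P[:,2].max()-.008]
    print(c[i],P[:,2].max(),h.mean(0).round(4),cv2.minAreaRect((h[:,:2]*1000).astype(np.float32)))
o,_=ray(ci,320,240);print(R.T@(o-t),s["grip_width"])
for u,v in((324,400),(324,430)):print(f(u,v))
```

```text
288 (288, array([ 12. , -12.6, -48. ])) (360, array([ 10.5,  13.4, -44.5]))
300 (290, array([  4.2, -12.6, -41.3])) (359, array([  4.2,  13.5, -41.3]))
320 (290, array([ -2.7, -12.6, -44.1])) (359, array([ -2.9,  13.5, -43.7]))
340 (289, array([ -8.3, -12.7, -49. ])) (360, array([ -8.1,  13.5, -49.5]))
370 (285, array([-10.4, -12.8, -65.1])) (364, array([ -9.5,  13.5, -66.4]))
390 (282, array([ -9.2, -12.5, -77.4])) (367, array([ -9. ,  13.4, -77.6]))
[324.27660972 245.31865966] 0.07525462175938519 [0.4414 0.1669 0.0723] ((442.2220458984375, 167.0188446044922), (29.525047302246094, 28.438190460205078), 30.31026268005371)
[418.16897081 298.30875576] 0.05648385067055811 [0.451  0.255  0.0537] ((452.725341796875, 257.0801696777344), (23.838041305541992, 22.355472564697266), 18.2218017578125)
[583.91820315 329.95172645] 0.1011653749233681 [0.3963 0.3545 0.097 ] ((396.952880859375, 361.03961181640625), (40.468170166015625, 41.5180778503418), 1.0735690593719482)
[ 0.06949882  0.00042855 -0.1823867 ] 0.02575448634068471
[-1.891e+02 -1.000e-01  1.475e+02]
[  12.1    0.3 -118.2]
```

Depth shows the real fingertips end about 41 mm short of the reported TCP (tool z −41), so my descent stopped above the fitting. I compensate: TCP z of −0.003 puts the tips at about 38 mm.

Call:
arm_command --turn '[[0,0,0],[0,0,0],[0,0,0],[0,0,0],[0,0,0],[0,0,0],[0,0,0],[0,0,0],[0,0,0],[0,0,0],[0,0,0],[0,0,0]]' --xyz '[[0,0,0],[0,0,0],[0,0,0.2],[0,0,0.4],[0,0,0.4],[0,0,0.4],[0,0,0.4],[0,0,0.4],[0,0,0.3],[0,0,0.2],[0,0,0],[0,0,0]]' --claw '[60,60,60,60,60,60,60,60,60,60,60,60]'

```text
time_s: 8.65
position: [0.4417, 0.1672, 0.0121]
tool_rot: [[-0.871, -0.491, 0.0], [-0.491, 0.871, 0.0], [-0.0, -0.0, -1.0]]
ft_force: [0.1, 0.0, -0.0]
grip_width: 0.0603
gripper_force: 0.0
```

Run:
```python
from h import *
ci=imaging.camera_info("wrist");s=env.observe()
p,d=imaging.get_image("wrist");R=np.array(s["tool_rot"]);t=np.array(s["position"])
P=np.array([dep(ci,u,v,d[v,u]) for v in range(200,420,2) for u in range(150,500,2) if 0<d[v,u]<.2])
T=(P-t)@R*1000
for sg in(-1,1):
    k=(T[:,1]*sg>20)&(T[:,1]*sg<36);print(sg,k.sum(),T[k].min(0).round(1),T[k].max(0).round(1),P[k][:,2].min())
print(t,s["ft_force"])
```

```text
-1 1850 [ -10.7  -36.  -123. ] [ 32.8 -20.   13. ] -0.0009360710683617435
1 1813 [ -10.6   20.1 -123.2] [32.8 36.  12.8] -0.0006890717084153397
[0.44166175 0.16717757 0.01209368] [ 0.05213668  0.04186743 -0.00782652]
```

Call:
arm_command --turn '[[0,0,0],[0,0,0],[0,0,0],[0,0,0]]' --xyz '[[0,0,0.1],[0,0,0.1],[0,0,0.1],[0,0,0]]' --claw '[60,60,60,60]'

```text
time_s: 9.1
position: [0.4411, 0.1671, -0.0036]
tool_rot: [[-0.871, -0.491, -0.001], [-0.491, 0.871, -0.0], [0.001, 0.0, -1.0]]
ft_force: [0.1, 1.2, -0.4]
grip_width: 0.0601
gripper_force: 0.0
```

Call:
arm_command --turn '[[0,0,0],[0,0,0],[0,0,0],[0,0,0],[0,0,0],[0,0,0],[0,0,0],[0,0,0]]' --xyz '[[0,0,0],[0,0,0],[0,0,0],[0,0,0],[0,0,0],[0,0,0],[0,0,0],[0,0,0]]' --claw '[45,36,33,31,29,26,26,26]' --squeeze 35

```text
time_s: 9.9
position: [0.4417, 0.1672, -0.0028]
tool_rot: [[-0.871, -0.491, 0.0], [-0.491, 0.871, 0.0], [-0.0, -0.0, -1.0]]
ft_force: [-0.8, -1.1, 4.1]
grip_width: 0.0297
gripper_force: 34.9
```

Gripped (29.7 mm, 35 N). I lift.

Call:
arm_command --turn '[[0,0,0],[0,0,0],[0,0,0],[0,0,0],[0,0,0],[0,0,0],[0,0,0]]' --xyz '[[0,0,-0.1],[0,0,-0.3],[0,0,-0.4],[0,0,-0.4],[0,0,-0.4],[0,0,-0.4],[0,0,0]]' --claw '[26,26,26,26,26,26,26]'

```text
time_s: 10.6
position: [0.4426, 0.1674, 0.099]
tool_rot: [[-0.871, -0.491, 0.004], [-0.491, 0.871, 0.001], [-0.004, -0.002, -1.0]]
ft_force: [-0.3, 0.2, -1.8]
grip_width: 0.0295
gripper_force: 34.7
```

Run:
```python
from h import *
s=env.observe();print(s["ft_force"],s["wrist_torque"],s["grip_width"],s["gripper_force"])
ci=imaging.camera_info("wrist");p,d=imaging.get_image("wrist");R=np.array(s["tool_rot"]);t=np.array(s["position"])
q=p.astype(int);m=(d>0)&(d<.3)
P=np.array([dep(ci,u,v,d[v,u]) for v,u in np.argwhere(m)]);T=(P-t)@R*1000
k=(abs(T[:,1])<13)&(abs(T[:,0])<40)&(T[:,2]>-80)&(T[:,2]<20);T=T[k]
top=T[(T[:,2]<-70)];print(T[:,2].min(),np.histogram(T[:,2],bins=range(-85,25,5)))
front=T[(T[:,0]>12)];print("front",len(front),np.median(front,0),"barb min x",T[:,0].min())
b=T[abs(T[:,1])<10];print("block top", np.percentile(b[b[:,2]<-65],[1,50,99],axis=0) if (b[:,2]<-65).any() else None)
plan([.5233,-.0216,.10],-47.2,12)
```

```text
[-0.28773239  0.21134595 -1.78507832] [ 0.01983858  0.00659891 -0.00102763] 0.029459981439778713 34.666648507118225
-79.26671439010396 (array([   0, 5761, 1931,  818, 1108,  535,  431,  387,  345,  567,   52,
          0,  105,  200,  463,   63,    0,    0,    0,    0,    0]), array([-85, -80, -75, -70, -65, -60, -55, -50, -45, -40, -35, -30, -25,
       -20, -15, -10,  -5,   0,   5,  10,  15,  20]))
front 5597 [ 14.99685446   0.20526121 -58.64329858] barb min x -39.121001672155465
block top [[-2.66501401e+01 -9.79572222e+00 -7.84926473e+01]
 [ 4.78625210e+00 -2.80036018e-02 -7.65375019e+01]
 [ 1.54653980e+01  9.76362303e+00 -6.52379266e+01]]
yaw -150.59 p [0.4418 0.1672 0.0976] t 10.65
turn z 0.7866666666666667 xyz [[0.04, -0.34, -0.0], [0.01, -0.34, -0.0], [-0.01, -0.34, -0.0], [-0.03, -0.34, -0.0], [-0.06, -0.34, -0.0], [-0.08, -0.33, -0.0], [-0.1, -0.33, -0.0], [-0.13, -0.32, -0.0], [-0.15, -0.31, -0.0], [-0.17, -0.3, -0.0], [-0.19, -0.29, -0.0], [-0.21, -0.27, -0.0]]
```

Call:
arm_command --turn '[[0,0,0.79],[0,0,0.79],[0,0,0.79],[0,0,0.79],[0,0,0.79],[0,0,0.79],[0,0,0.79],[0,0,0.79],[0,0,0.79],[0,0,0.79],[0,0,0.79],[0,0,0.79]]' --xyz '[[0.04,-0.34,0],[0.01,-0.34,0],[-0.01,-0.34,0],[-0.03,-0.34,0],[-0.06,-0.34,0],[-0.08,-0.33,0],[-0.1,-0.33,0],[-0.13,-0.32,0],[-0.15,-0.31,0],[-0.17,-0.3,0],[-0.19,-0.29,0],[-0.21,-0.27,0]]' --claw '[26,26,26,26,26,26,26,26,26,26,26,26]'

```text
time_s: 11.85
position: [0.5225, -0.0223, 0.0955]
tool_rot: [[-0.95, 0.312, -0.003], [0.312, 0.95, 0.001], [0.003, -0.0, -1.0]]
ft_force: [0.3, 0.5, -1.1]
grip_width: 0.0297
gripper_force: 34.8
```

Call:
arm_command --turn '[[0,0,0],[0,0,0],[0,0,0],[0,0,0]]' --xyz '[[0,0,0],[0,0,0],[0,0,0],[0,0,0]]' --claw '[26,26,26,26]'

```text
time_s: 12.25
position: [0.5226, -0.0212, 0.0968]
tool_rot: [[-0.952, 0.307, -0.001], [0.307, 0.952, 0.0], [0.001, 0.0, -1.0]]
ft_force: [-0.1, -0.4, -0.2]
grip_width: 0.0299
gripper_force: 34.8
```

Run:
```python
from h import *
plan([.5233,-.0218,.06],0,1)
s=env.observe();print(s["ft_force"],s["wrist_torque"],s["grip_width"],s["q"])
p,d=imaging.get_image("wrist");ci=imaging.camera_info("wrist");cv2.imwrite("pics/w4.png",p)
P=np.array([dep(ci,u,v,d[v,u]) for v in range(0,480) for u in range(100,560) if d[v,u]>0])
t=P[(P[:,2]>.0445)&(P[:,2]<.0515)&(np.hypot(P[:,0]-.5233,P[:,1]+.0218)<.045)]
if len(t)>50:
  from scipy.optimize import least_squares
  h=cv2.convexHull((t[:,:2]*1000).astype(np.float32))[:,0]
  print(len(t),np.median(t[:,2]),cv2.minEnclosingCircle((t[:,:2]*1000).astype(np.float32)))
  out=h[np.hypot(h[:,0]-523.3,h[:,1]+21.8)>29]
  print(least_squares(lambda c:np.hypot(out[:,0]-c[0],out[:,1]-c[1])-32,[523,-22]).x,len(out))
```

```text
yaw 162.09 p [ 0.5226 -0.0212  0.0968] t 12.25
turn z 0.0 xyz [[-0.02, -0.01, 0.74]]
[-0.10261852 -0.35376049 -0.19043256] [-0.00652746 -0.00205526 -0.03746131] 0.02992033559189887 [-1.53060283e+01  2.44197585e+01  8.73061944e+01  5.16130051e-03
  6.83068729e+01 -8.74014766e+01]
4288 0.04828613602544113 ((523.2785034179688, -21.53423309326172), 32.11833190917969)
[523.20480131 -21.62740443] 45
```

View pics/w4.png

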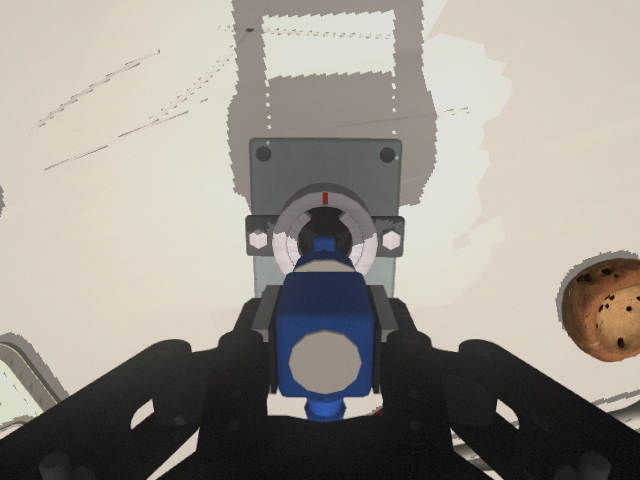

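The view shows the fitting held upright over the socket. The red mark is at (325,198), in line with the fitting's lug at (325,243). I descend to just above the mouth.

Call:
arm_command --turn '[[0,0,0],[0,0,0],[0,0,0],[0,0,0],[0,0,0],[0,0,0]]' --xyz '[[-0.014,-0.003,0.2],[0,0,0.3],[0,0,0.3],[0,0,0.1],[0,0,0],[0,0,0]]' --claw '[26,26,26,26,26,26]'

```text
time_s: 12.9
position: [0.5239, -0.0222, 0.0523]
tool_rot: [[-0.951, 0.309, 0.001], [0.309, 0.951, -0.0], [-0.001, 0.0, -1.0]]
ft_force: [0.2, 0.9, -1.6]
grip_width: 0.0295
gripper_force: 34.8
```

Call:
arm_command --turn '[[0,0,0],[0,0,0],[0,0,0],[0,0,0]]' --xyz '[[0,0,0.04],[0,0,0.04],[0,0,0.04],[0,0,0.02]]' --claw '[26,26,26,26]'

```text
time_s: 13.3
position: [0.5235, -0.0222, 0.0449]
tool_rot: [[-0.951, 0.309, -0.0], [0.309, 0.951, 0.0], [0.0, 0.0, -1.0]]
ft_force: [0.2, -0.0, -1.2]
grip_width: 0.0294
gripper_force: 34.8
```

Call:
arm_command --turn '[[0,0,0],[0,0,0],[0,0,0],[0,0,0],[0,0,0]]' --xyz '[[-0.002,0.006,0.02],[0,0,0.02],[0,0,0.02],[0,0,0.02],[0,0,0.02]]' --claw '[26,26,26,26,26]'

```text
time_s: 13.8
position: [0.5238, -0.022, 0.04]
tool_rot: [[-0.951, 0.309, 0.0], [0.309, 0.951, -0.0], [-0.0, -0.0, -1.0]]
ft_force: [0.0, -0.2, -0.6]
grip_width: 0.0293
gripper_force: 34.8
```

Call:
arm_command --turn '[[0,0,0],[0,0,0],[0,0,0],[0,0,0],[0,0,0]]' --xyz '[[0,0,0.02],[0,0,0.02],[0,0,0.02],[0,0,0.02],[0,0,0.02]]' --claw '[26,26,26,26,26]'

```text
time_s: 14.3
position: [0.5238, -0.022, 0.0349]
tool_rot: [[-0.951, 0.309, -0.0], [0.309, 0.951, 0.0], [0.0, 0.0, -1.0]]
ft_force: [-0.1, -0.2, -1.2]
grip_width: 0.0296
gripper_force: 34.8
```

Call:
arm_command --turn '[[0,0,0],[0,0,0],[0,0,0],[0,0,0],[0,0,0],[0,0,0],[0,0,0]]' --xyz '[[0.01,0.002,0.02],[0,0,0.02],[0,0,0.02],[0,0,0.02],[0,0,0.02],[0,0,0.02],[0,0,0.02]]' --claw '[26,26,26,26,26,26,26]'

```text
time_s: 15.0
position: [0.5233, -0.0217, 0.0279]
tool_rot: [[-0.951, 0.309, 0.0], [0.309, 0.951, 0.0], [-0.0, 0.0, -1.0]]
ft_force: [-1.1, 0.6, -0.2]
grip_width: 0.0298
gripper_force: 34.8
```

Call:
arm_command --turn '[[0,0,0],[0,0,0],[0,0,0]]' --xyz '[[0,0,0.01],[0,0,0.01],[0,0,0.01]]' --claw '[26,26,26]'

```text
time_s: 15.3
position: [0.5233, -0.0217, 0.0265]
tool_rot: [[-0.951, 0.309, 0.0], [0.309, 0.951, 0.0], [-0.0, 0.0, -1.0]]
ft_force: [-1.1, 0.2, -1.0]
grip_width: 0.0298
gripper_force: 34.8
```

Call:
arm_command --turn '[[0,0,0],[0,0,0],[0,0,0]]' --xyz '[[0,0,0.01],[0,0,0.01],[0,0,0]]' --claw '[26,26,26]'

```text
time_s: 15.6
position: [0.5233, -0.0217, 0.0255]
tool_rot: [[-0.951, 0.309, -0.0], [0.309, 0.951, 0.0], [0.0, -0.0, -1.0]]
ft_force: [-0.0, 0.2, -0.9]
grip_width: 0.0299
gripper_force: 34.8
```

Foot is at about 28 mm. I now feel for the seat in small steps.

Call:
arm_command --turn '[[0,0,0],[0,0,0],[0,0,0]]' --xyz '[[0,0,0.008],[0,0,0.008],[0,0,0]]' --claw '[26,26,26]'

```text
time_s: 15.9
position: [0.5233, -0.0217, 0.0247]
tool_rot: [[-0.951, 0.309, -0.0], [0.309, 0.951, -0.0], [0.0, -0.0, -1.0]]
ft_force: [-0.5, 0.5, -1.5]
grip_width: 0.0295
gripper_force: 34.8
```

Call:
arm_command --turn '[[0,0,0],[0,0,0],[0,0,0]]' --xyz '[[0,0,0.008],[0,0,0.004],[0,0,0]]' --claw '[26,26,26]'

```text
time_s: 16.2
position: [0.5233, -0.0217, 0.0241]
tool_rot: [[-0.951, 0.309, -0.0], [0.309, 0.951, 0.0], [0.0, 0.0, -1.0]]
ft_force: [-0.3, -0.9, -1.1]
grip_width: 0.0295
gripper_force: 34.8
```

Call:
arm_command --turn '[[0,0,0],[0,0,0]]' --xyz '[[0,0,0.006],[0,0,0]]' --claw '[26,26]'

```text
time_s: 16.4
position: [0.5233, -0.0217, 0.0238]
tool_rot: [[-0.951, 0.309, -0.0], [0.309, 0.951, 0.0], [0.0, 0.0, -1.0]]
ft_force: [-0.7, -0.2, -1.6]
grip_width: 0.0294
gripper_force: 34.8
```

Call:
arm_command --turn '[[0,0,0],[0,0,0]]' --xyz '[[0,0,0.006],[0,0,0]]' --claw '[26,26]'

```text
time_s: 16.6
position: [0.5233, -0.0217, 0.0235]
tool_rot: [[-0.951, 0.309, -0.0], [0.309, 0.951, 0.0], [0.0, 0.0, -1.0]]
ft_force: [-0.4, 0.1, -0.8]
grip_width: 0.0295
gripper_force: 34.8
```

Call:
arm_command --turn '[[0,0,0],[0,0,0]]' --xyz '[[0,0,0.006],[0,0,0]]' --claw '[26,26]'

```text
time_s: 16.8
position: [0.5233, -0.0217, 0.0232]
tool_rot: [[-0.951, 0.309, -0.0], [0.309, 0.951, -0.0], [0.0, -0.0, -1.0]]
ft_force: [0.4, -1.0, -2.0]
grip_width: 0.0297
gripper_force: 34.8
```

Call:
arm_command --turn '[[0,0,0],[0,0,0]]' --xyz '[[0,0,0.006],[0,0,0]]' --claw '[26,26]'

```text
time_s: 17.0
position: [0.5233, -0.0217, 0.0229]
tool_rot: [[-0.951, 0.309, -0.0], [0.309, 0.951, 0.0], [0.0, 0.0, -1.0]]
ft_force: [-0.1, -0.7, -1.2]
grip_width: 0.0295
gripper_force: 34.8
```

Call:
arm_command --turn '[[0,0,0],[0,0,0]]' --xyz '[[0,0,0.006],[0,0,0]]' --claw '[26,26]'

```text
time_s: 17.2
position: [0.5233, -0.0217, 0.0226]
tool_rot: [[-0.951, 0.309, -0.0], [0.309, 0.951, 0.0], [0.0, 0.0, -1.0]]
ft_force: [-0.1, 0.4, -0.1]
grip_width: 0.0296
gripper_force: 34.8
```

Call:
arm_command --turn '[[0,0,0],[0,0,0]]' --xyz '[[0,0,0.006],[0,0,0]]' --claw '[26,26]'

```text
time_s: 17.4
position: [0.5233, -0.0217, 0.0223]
tool_rot: [[-0.951, 0.309, -0.0], [0.309, 0.951, 0.0], [0.0, 0.0, -1.0]]
ft_force: [-0.4, 0.1, -2.0]
grip_width: 0.0295
gripper_force: 34.8
```

Call:
arm_command --turn '[[0,0,0],[0,0,0]]' --xyz '[[0,0,0.006],[0,0,0]]' --claw '[26,26]'

```text
time_s: 17.6
position: [0.5233, -0.0217, 0.022]
tool_rot: [[-0.951, 0.309, -0.0], [0.309, 0.951, 0.0], [0.0, 0.0, -1.0]]
ft_force: [0.6, -0.2, -0.8]
grip_width: 0.0297
gripper_force: 34.8
```

Call:
arm_command --turn '[[0,0,0],[0,0,0]]' --xyz '[[0,0,0.006],[0,0,0]]' --claw '[26,26]'

```text
time_s: 17.8
position: [0.5233, -0.0217, 0.0217]
tool_rot: [[-0.951, 0.309, -0.0], [0.309, 0.951, 0.0], [0.0, 0.0, -1.0]]
ft_force: [-0.3, 0.2, -0.7]
grip_width: 0.0296
gripper_force: 34.8
```

Call:
arm_command --turn '[[0,0,0],[0,0,0]]' --xyz '[[0,0,0.006],[0,0,0]]' --claw '[26,26]'

```text
time_s: 18.0
position: [0.5233, -0.0217, 0.0214]
tool_rot: [[-0.951, 0.309, -0.0], [0.309, 0.951, 0.0], [0.0, 0.0, -1.0]]
ft_force: [0.3, -0.2, -1.2]
grip_width: 0.0295
gripper_force: 34.8
```

Call:
arm_command --turn '[[0,0,0],[0,0,0]]' --xyz '[[0,0,0.006],[0,0,0]]' --claw '[26,26]'

```text
time_s: 18.2
position: [0.5233, -0.0217, 0.0211]
tool_rot: [[-0.951, 0.309, -0.0], [0.309, 0.951, 0.0], [0.0, 0.0, -1.0]]
ft_force: [0.8, 0.8, -1.3]
grip_width: 0.0296
gripper_force: 34.8
```

Call:
arm_command --turn '[[0,0,0],[0,0,0]]' --xyz '[[0,0,0.006],[0,0,0]]' --claw '[26,26]'

```text
time_s: 18.4
position: [0.5233, -0.0217, 0.0208]
tool_rot: [[-0.951, 0.309, -0.0], [0.309, 0.951, 0.0], [0.0, 0.0, -1.0]]
ft_force: [0.0, 0.6, 0.2]
grip_width: 0.0296
gripper_force: 34.8
```

Call:
arm_command --turn '[[0,0,0],[0,0,0]]' --xyz '[[0,0,0.004],[0,0,0]]' --claw '[26,26]'

```text
time_s: 18.6
position: [0.5233, -0.0217, 0.0206]
tool_rot: [[-0.951, 0.309, -0.0], [0.309, 0.951, 0.0], [0.0, 0.0, -1.0]]
ft_force: [0.5, -0.5, -0.7]
grip_width: 0.0295
gripper_force: 34.8
```

Call:
arm_command --turn '[[0,0,0],[0,0,0]]' --xyz '[[0,0,0.004],[0,0,0]]' --claw '[26,26]'

```text
time_s: 18.8
position: [0.5233, -0.0217, 0.0204]
tool_rot: [[-0.951, 0.309, -0.0], [0.309, 0.951, 0.0], [0.0, 0.0, -1.0]]
ft_force: [0.2, -0.0, -1.0]
grip_width: 0.0297
gripper_force: 34.8
```

Call:
arm_command --turn '[[0,0,0],[0,0,0]]' --xyz '[[0,0,0.006],[0,0,0]]' --claw '[26,26]'

```text
time_s: 19.0
position: [0.5233, -0.0217, 0.0201]
tool_rot: [[-0.951, 0.309, -0.0], [0.309, 0.951, 0.0], [0.0, 0.0, -1.0]]
ft_force: [-0.5, 0.2, -0.7]
grip_width: 0.0297
gripper_force: 34.8
```

Call:
arm_command --turn '[[0,0,0],[0,0,0]]' --xyz '[[0,0,0.004],[0,0,0]]' --claw '[26,26]'

```text
time_s: 19.2
position: [0.5233, -0.0217, 0.02]
tool_rot: [[-0.951, 0.309, 0.0], [0.309, 0.951, -0.0], [-0.0, 0.0, -1.0]]
ft_force: [0.3, 0.6, 0.3]
grip_width: 0.0297
gripper_force: 35.1
```

Call:
arm_command --turn '[[0,0,0],[0,0,0]]' --xyz '[[0,0,0.003],[0,0,0]]' --claw '[26,26]'

```text
time_s: 19.4
position: [0.5234, -0.0218, 0.02]
tool_rot: [[-0.951, 0.309, 0.0], [0.309, 0.951, -0.0], [-0.0, 0.0, -1.0]]
ft_force: [-0.8, 0.1, 2.7]
grip_width: 0.0292
gripper_force: 35.3
```

Run:
```python
from h import *
s=env.observe();print(s["position"],s["ft_force"],s["wrist_torque"],s["gripper_force"],s["joint_efforts"])
```

```text
[ 0.5233814  -0.02175551  0.02001158] [-0.79643338  0.129181    2.6905205 ] [0.05492056 0.23593141 0.01679002] 35.34144401550293 [-3.20243253e-02 -4.42027080e+01 -1.62122869e+01  3.69184907e-02
 -3.30312727e-01  1.96899593e-03]
```

Seat felt at TCP z of 0.0200 (foot about 22.6 mm). I ease off slightly, firm up the grip and start turning.

Call:
arm_command --turn '[[0,0,0],[0,0,0],[0,0,0]]' --xyz '[[0,0,-0.003],[0,0,0],[0,0,0]]' --claw '[26,26,26]' --squeeze 55

```text
time_s: 19.7
position: [0.5234, -0.0217, 0.0201]
tool_rot: [[-0.951, 0.309, 0.0], [0.309, 0.951, -0.0], [-0.0, 0.0, -1.0]]
ft_force: [-1.5, 0.4, 4.1]
grip_width: 0.0294
gripper_force: 55.7
```

```bash
cat > r.py <<'E'
from h import *
s=env.observe();R=np.array(s["tool_rot"]);print(s["time_s"],"yaw",np.degrees(np.arctan2(R[1,0],R[0,0])).round(2),np.round(s["position"],4),"F",np.round(s["ft_force"],1),"T",np.round(s["wrist_torque"],3),"q6",round(s["q"][5],2),"e6",round(s["joint_efforts"][5],4),s["grip_width"])
E
python3 r.py
```

```text
19.7 yaw 162.01 [ 0.5234 -0.0217  0.0201] F [-1.5  0.4  4.1] T [0.081 0.266 0.019] q6 -87.35 e6 0.0021 0.02940394611510729
```

Call:
arm_command --turn '[[0,0,0.4],[0,0,0.4],[0,0,0.4],[0,0,0.4],[0,0,0]]' --xyz '[[0,0,0],[0,0,0],[0,0,0],[0,0,0],[0,0,0]]' --claw '[26,26,26,26,26]'

```text
time_s: 20.2
position: [0.5236, -0.0217, 0.02]
tool_rot: [[-0.899, 0.439, 0.001], [0.439, 0.899, -0.0], [-0.001, 0.0, -1.0]]
ft_force: [-0.2, -0.2, 3.7]
grip_width: 0.0295
gripper_force: 55.7
```

```bash
python3 r.py
```

```text
20.2 yaw 153.99 [ 0.5236 -0.0217  0.02  ] F [-0.2 -0.2  3.7] T [0.148 0.021 0.005] q6 -79.33 e6 0.347 0.029487340260542807
```

Call:
arm_command --turn '[[0,0,0.3],[0,0,0.3],[0,0,0]]' --xyz '[[0,0,-0.004],[0,0,0],[0,0,0]]' --claw '[26,26,26]'

```text
time_s: 20.5
position: [0.5234, -0.0217, 0.0201]
tool_rot: [[-0.874, 0.485, 0.0], [0.485, 0.874, 0.0], [-0.0, 0.0, -1.0]]
ft_force: [0.9, 0.7, 2.1]
grip_width: 0.0293
gripper_force: 55.7
```

```bash
python3 r.py
```

```text
20.5 yaw 150.96 [ 0.5234 -0.0217  0.0201] F [0.9 0.7 2.1] T [ 0.07  -0.093 -0.006] q6 -76.3 e6 0.2605 0.02933486917034378
```

Call:
arm_command --turn '[[0,0,0.3],[0,0,0.3],[0,0,0]]' --xyz '[[0,0,0],[0,0,0],[0,0,0]]' --claw '[26,26,26]'

```text
time_s: 20.8
position: [0.5233, -0.0217, 0.0201]
tool_rot: [[-0.848, 0.531, -0.0], [0.531, 0.848, 0.0], [0.0, -0.0, -1.0]]
ft_force: [-0.1, 0.7, 2.2]
grip_width: 0.0296
gripper_force: 55.7
```

```bash
python3 r.py
```

```text
20.8 yaw 147.94 [ 0.5233 -0.0217  0.0201] F [-0.1  0.7  2.2] T [ 0.121 -0.029  0.021] q6 -73.28 e6 0.2667 0.029625787496798683
```

Call:
arm_command --turn '[[0,0,0.3],[0,0,0.3],[0,0,0]]' --xyz '[[0,0,0],[0,0,0],[0,0,0]]' --claw '[26,26,26]'

```text
time_s: 21.1
position: [0.5232, -0.0217, 0.0201]
tool_rot: [[-0.819, 0.574, -0.0], [0.574, 0.819, 0.0], [0.0, -0.0, -1.0]]
ft_force: [-0.4, 0.8, 1.1]
grip_width: 0.0295
gripper_force: 55.7
```

```bash
python3 r.py
```

```text
21.1 yaw 144.95 [ 0.5232 -0.0217  0.0201] F [-0.4  0.8  1.1] T [ 0.081  0.015 -0.009] q6 -70.29 e6 0.2688 0.02945156395692411
```

Call:
arm_command --turn '[[0,0,0.3],[0,0,0.3],[0,0,0]]' --xyz '[[0,0,0],[0,0,0],[0,0,0]]' --claw '[26,26,26]'

```text
time_s: 21.4
position: [0.5233, -0.0217, 0.0201]
tool_rot: [[-0.787, 0.616, -0.0], [0.616, 0.787, 0.0], [0.0, -0.0, -1.0]]
ft_force: [0.3, 1.4, 1.9]
grip_width: 0.0299
gripper_force: 55.7
```

```bash
python3 r.py
```

```text
21.4 yaw 141.94 [ 0.5233 -0.0217  0.0201] F [0.3 1.4 1.9] T [0.167 0.006 0.033] q6 -67.28 e6 0.27 0.02989870505727364
```

Call:
arm_command --turn '[[0,0,0.3],[0,0,0.3],[0,0,0]]' --xyz '[[0,0,0],[0,0,0],[0,0,0]]' --claw '[26,26,26]'

```text
time_s: 21.7
position: [0.5233, -0.0217, 0.0201]
tool_rot: [[-0.754, 0.657, -0.0], [0.657, 0.754, 0.0], [0.0, -0.0, -1.0]]
ft_force: [0.1, -0.1, 1.6]
grip_width: 0.0296
gripper_force: 55.6
```

```bash
python3 r.py
```

```text
21.7 yaw 138.94 [ 0.5233 -0.0217  0.0201] F [ 0.1 -0.1  1.6] T [ 0.148 -0.    -0.006] q6 -64.28 e6 0.2707 0.029604907224435328
```

Call:
arm_command --turn '[[0,0,0.3],[0,0,0.3],[0,0,0]]' --xyz '[[0,0,0],[0,0,0],[0,0,0]]' --claw '[26,26,26]'

```text
time_s: 22.0
position: [0.5233, -0.0217, 0.0201]
tool_rot: [[-0.719, 0.695, -0.0], [0.695, 0.719, 0.0], [0.0, -0.0, -1.0]]
ft_force: [-0.3, 0.6, 0.4]
grip_width: 0.0293
gripper_force: 55.6
```

```bash
python3 r.py
```

```text
22.0 yaw 135.94 [ 0.5233 -0.0217  0.0201] F [-0.3  0.6  0.4] T [ 0.117 -0.034  0.039] q6 -61.28 e6 0.2712 0.029325056360408896
```

Call:
arm_command --turn '[[0,0,0.3],[0,0,0.3],[0,0,0]]' --xyz '[[0,0,0],[0,0,0],[0,0,0]]' --claw '[26,26,26]'

```text
time_s: 22.3
position: [0.5233, -0.0217, 0.0201]
tool_rot: [[-0.681, 0.732, -0.0], [0.732, 0.681, -0.0], [0.0, -0.0, -1.0]]
ft_force: [-0.1, -0.2, 0.5]
grip_width: 0.0294
gripper_force: 55.5
```

```bash
python3 r.py
```

```text
22.3 yaw 132.94 [ 0.5233 -0.0217  0.0201] F [-0.1 -0.2  0.5] T [0.082 0.049 0.013] q6 -58.28 e6 0.2716 0.029364918724508554
```

Call:
arm_command --turn '[[0,0,0.3],[0,0,0.3],[0,0,0]]' --xyz '[[0,0,0],[0,0,0],[0,0,0]]' --claw '[26,26,26]'

```text
time_s: 22.6
position: [0.5233, -0.0217, 0.0201]
tool_rot: [[-0.642, 0.767, -0.0], [0.767, 0.642, -0.0], [0.0, -0.0, -1.0]]
ft_force: [-0.1, 1.0, 0.4]
grip_width: 0.0294
gripper_force: 55.5
```

```bash
python3 r.py
```

```text
22.6 yaw 129.94 [ 0.5233 -0.0217  0.0201] F [-0.1  1.   0.4] T [ 0.1    0.005 -0.042] q6 -55.28 e6 0.2719 0.02935176662386225
```

Call:
arm_command --turn '[[0,0,0.3],[0,0,0.3],[0,0,0]]' --xyz '[[0,0,0],[0,0,0],[0,0,0]]' --claw '[26,26,26]'

```text
time_s: 22.9
position: [0.5233, -0.0218, 0.0201]
tool_rot: [[-0.601, 0.799, 0.0], [0.799, 0.601, -0.0], [-0.0, -0.0, -1.0]]
ft_force: [0.6, 0.5, -0.5]
grip_width: 0.0294
gripper_force: 55.5
```

```bash
python3 r.py
```

```text
22.9 yaw 126.94 [ 0.5233 -0.0218  0.0201] F [ 0.6  0.5 -0.5] T [0.045 0.015 0.009] q6 -52.28 e6 0.2719 0.029374560137969182
```

Call:
arm_command --turn '[[0,0,0.3],[0,0,0.3],[0,0,0]]' --xyz '[[0,0,0],[0,0,0],[0,0,0]]' --claw '[26,26,26]'

```text
time_s: 23.2
position: [0.5233, -0.0218, 0.0201]
tool_rot: [[-0.558, 0.83, -0.0], [0.83, 0.558, -0.0], [0.0, -0.0, -1.0]]
ft_force: [-0.4, 1.1, -0.1]
grip_width: 0.0295
gripper_force: 55.4
```

```bash
python3 r.py
```

```text
23.2 yaw 123.94 [ 0.5233 -0.0218  0.0201] F [-0.4  1.1 -0.1] T [0.063 0.026 0.015] q6 -49.28 e6 0.272 0.0294776030766325
```

Call:
arm_command --turn '[[0,0,0.3],[0,0,0.3],[0,0,0]]' --xyz '[[0,0,0],[0,0,0],[0,0,0]]' --claw '[26,26,26]'

```text
time_s: 23.5
position: [0.5233, -0.0217, 0.0201]
tool_rot: [[-0.514, 0.858, -0.0], [0.858, 0.514, -0.0], [0.0, -0.0, -1.0]]
ft_force: [-0.5, 0.3, -0.3]
grip_width: 0.0293
gripper_force: 55.4
```

```bash
python3 r.py
```

```text
23.5 yaw 120.94 [ 0.5233 -0.0217  0.0201] F [-0.5  0.3 -0.3] T [ 0.059 -0.008 -0.063] q6 -46.28 e6 0.272 0.029303364673056078
```

Call:
arm_command --turn '[[0,0,0.3],[0,0,0.3],[0,0,0]]' --xyz '[[0,0,0],[0,0,0],[0,0,0]]' --claw '[26,26,26]'

```text
time_s: 23.8
position: [0.5233, -0.0217, 0.0201]
tool_rot: [[-0.469, 0.883, -0.0], [0.883, 0.469, -0.0], [-0.0, -0.0, -1.0]]
ft_force: [0.6, 0.5, -0.4]
grip_width: 0.0295
gripper_force: 55.4
```

```bash
python3 r.py
```

```text
23.8 yaw 117.94 [ 0.5233 -0.0217  0.0201] F [ 0.6  0.5 -0.4] T [ 0.068 -0.006  0.022] q6 -43.28 e6 0.272 0.02948892044160654
```

Call:
arm_command --turn '[[0,0,0.3],[0,0,0.3],[0,0,0]]' --xyz '[[0,0,0],[0,0,0],[0,0,0]]' --claw '[26,26,26]'

```text
time_s: 24.1
position: [0.5233, -0.0217, 0.0201]
tool_rot: [[-0.422, 0.907, -0.0], [0.907, 0.422, -0.0], [-0.0, -0.0, -1.0]]
ft_force: [0.4, 0.7, -0.5]
grip_width: 0.0293
gripper_force: 55.4
```

```bash
python3 r.py
```

```text
24.1 yaw 114.95 [ 0.5233 -0.0217  0.0201] F [ 0.4  0.7 -0.5] T [ 0.019 -0.034 -0.004] q6 -40.28 e6 0.272 0.02927149136648172
```

Call:
arm_command --turn '[[0,0,0.3],[0,0,0.3],[0,0,0]]' --xyz '[[0,0,0],[0,0,0],[0,0,0]]' --claw '[26,26,26]'

```text
time_s: 24.4
position: [0.5233, -0.0217, 0.0201]
tool_rot: [[-0.374, 0.928, -0.0], [0.928, 0.374, -0.0], [-0.0, -0.0, -1.0]]
ft_force: [-0.2, 0.5, -0.6]
grip_width: 0.0291
gripper_force: 55.4
```

```bash
python3 r.py
```

```text
24.4 yaw 111.94 [ 0.5233 -0.0217  0.0201] F [-0.2  0.5 -0.6] T [ 0.017  0.024 -0.03 ] q6 -37.28 e6 0.2719 0.029107815567378344
```

Call:
arm_command --turn '[[0,0,0.3],[0,0,0.3],[0,0,0]]' --xyz '[[0,0,0],[0,0,0],[0,0,0]]' --claw '[26,26,26]'

```text
time_s: 24.7
position: [0.5236, -0.0218, 0.0202]
tool_rot: [[-0.325, 0.946, 0.001], [0.946, 0.325, -0.0], [-0.0, 0.001, -1.0]]
ft_force: [1.9, -0.5, -1.2]
grip_width: 0.0296
gripper_force: 55.2
```

```bash
python3 r.py
```

```text
24.7 yaw 108.94 [ 0.5236 -0.0218  0.0202] F [ 1.9 -0.5 -1.2] T [ 0.007 -0.281  0.088] q6 -34.29 e6 0.298 0.029607016630427873
```

Resistance begins near yaw 109–112. I use 1° steps.

Call:
arm_command --turn '[[0,0,0.2],[0,0,0]]' --xyz '[[0,0,0],[0,0,0]]' --claw '[26,26]'

```text
time_s: 24.9
position: [0.5237, -0.0218, 0.0202]
tool_rot: [[-0.309, 0.951, 0.001], [0.951, 0.309, -0.0], [-0.0, 0.001, -1.0]]
ft_force: [4.1, 0.4, -2.4]
grip_width: 0.0297
gripper_force: 55.1
```

```bash
python3 r.py
```

```text
24.9 yaw 107.97 [ 0.5237 -0.0218  0.0202] F [ 4.1  0.4 -2.4] T [ 0.056 -0.596  0.034] q6 -33.31 e6 0.2064 0.029737707004752853
```

Call:
arm_command --turn '[[0,0,0.2],[0,0,0]]' --xyz '[[0,0,0],[0,0,0]]' --claw '[26,26]'

```text
time_s: 25.1
position: [0.5238, -0.0218, 0.0202]
tool_rot: [[-0.292, 0.956, 0.001], [0.956, 0.292, -0.0], [-0.001, 0.001, -1.0]]
ft_force: [4.3, 0.1, -2.4]
grip_width: 0.0295
gripper_force: 55.1
```

```bash
python3 r.py
```

```text
25.1 yaw 106.97 [ 0.5238 -0.0218  0.0202] F [ 4.3  0.1 -2.4] T [ 0.076 -0.868  0.092] q6 -32.32 e6 0.2391 0.029484001040819965
```

Call:
arm_command --turn '[[0,0,0.2],[0,0,0]]' --xyz '[[0,0,0],[0,0,0]]' --claw '[26,26]'

```text
time_s: 25.3
position: [0.5238, -0.0218, 0.0202]
tool_rot: [[-0.275, 0.961, 0.001], [0.961, 0.275, -0.0], [-0.0, 0.001, -1.0]]
ft_force: [5.4, -0.3, -1.8]
grip_width: 0.0296
gripper_force: 55.2
```

```bash
python3 r.py
```

```text
25.3 yaw 105.97 [ 0.5238 -0.0218  0.0202] F [ 5.4 -0.3 -1.8] T [ 0.065 -1.046  0.115] q6 -31.31 e6 0.2718 0.02960388295862853
```

The bite is felt: torque is about 0.1 N m and the sideways force has levelled off. The ring started moving at yaw of about 107.3, so the target is about 87.3.

Call:
arm_command --turn '[[0,0,0.2],[0,0,0.2],[0,0,0.2],[0,0,0.2],[0,0,0.2],[0,0,0.2],[0,0,0]]' --xyz '[[0,0,0],[0,0,0],[0,0,0],[0,0,0],[0,0,0],[0,0,0],[0,0,0]]' --claw '[26,26,26,26,26,26,26]'

```text
time_s: 26.0
position: [0.5238, -0.0218, 0.0202]
tool_rot: [[-0.173, 0.985, 0.001], [0.985, 0.173, -0.0], [-0.0, 0.001, -1.0]]
ft_force: [4.4, 0.0, -2.0]
grip_width: 0.0296
gripper_force: 55.1
```

```bash
python3 r.py
```

```text
26.0 yaw 99.98 [ 0.5238 -0.0218  0.0202] F [ 4.4  0.  -2. ] T [ 0.006 -1.039  0.087] q6 -25.32 e6 0.2612 0.029593371066339136
```

Call:
arm_command --turn '[[0,0,0.2],[0,0,0.2],[0,0,0.2],[0,0,0.2],[0,0,0]]' --xyz '[[0,0,0],[0,0,0],[0,0,0],[0,0,0],[0,0,0]]' --claw '[26,26,26,26,26]'

```text
time_s: 26.5
position: [0.5238, -0.0219, 0.0202]
tool_rot: [[-0.104, 0.995, 0.001], [0.995, 0.104, -0.0], [-0.0, 0.001, -1.0]]
ft_force: [5.2, -0.6, -2.6]
grip_width: 0.0297
gripper_force: 55.1
```

```bash
python3 r.py
```

```text
26.5 yaw 95.98 [ 0.5238 -0.0219  0.0202] F [ 5.2 -0.6 -2.6] T [-1.000e-03 -1.041e+00  1.130e-01] q6 -21.32 e6 0.2679 0.02968193735644868
```

The moment plateau puts the ring's start at yaw of about 106.4, so I turn about 9.4° more to 86.5.

Call:
arm_command --turn '[[0,0,0.2],[0,0,0.2],[0,0,0.2],[0,0,0.2],[0,0,0.2],[0,0,0.2],[0,0,0.2],[0,0,0.2],[0,0,0.2],[0,0,0.08],[0,0,0],[0,0,0]]' --xyz '[[0,0,0],[0,0,0],[0,0,0],[0,0,0],[0,0,0],[0,0,0],[0,0,0],[0,0,0],[0,0,0],[0,0,0],[0,0,0],[0,0,0]]' --claw '[26,26,26,26,26,26,26,26,26,26,26,26]'

```text
time_s: 27.7
position: [0.5238, -0.0219, 0.0202]
tool_rot: [[0.059, 0.998, 0.001], [0.998, -0.059, -0.0], [-0.0, 0.001, -1.0]]
ft_force: [5.7, 0.1, -2.6]
grip_width: 0.0295
gripper_force: 55.1
```

```bash
python3 r.py
```

```text
27.7 yaw 86.6 [ 0.5238 -0.0219  0.0202] F [ 5.7  0.1 -2.6] T [-0.01 -1.07  0.13] q6 -11.94 e6 0.1378 0.029500204758510926
```

Torque is 0.13 N m at about 20° past the bite. I release and retreat upward.

Call:
arm_command --turn '[[0,0,0],[0,0,0],[0,0,0],[0,0,0],[0,0,0],[0,0,0]]' --xyz '[[0,0,0],[0,0,0],[0,0,0],[0,0,0],[0,0,0],[0,0,0]]' --claw '[30,32,36,42,50,56]' --squeeze 20

```text
time_s: 28.3
position: [0.5231, -0.0217, 0.0201]
tool_rot: [[0.059, 0.998, -0.001], [0.998, -0.059, 0.0], [0.0, -0.001, -1.0]]
ft_force: [-0.5, -0.7, -0.7]
grip_width: 0.0559
gripper_force: 0.0
```

Call:
arm_command --turn '[[0,0,0],[0,0,0],[0,0,0],[0,0,0],[0,0,0],[0,0,0],[0,0,0],[0,0,0]]' --xyz '[[0,0,-0.1],[0,0,-0.3],[0,0,-0.5],[0,0,-0.5],[0,0,-0.5],[0,0,-0.5],[0,0,0],[0,0,0]]' --claw '[56,56,56,56,56,56,56,56]'

```text
time_s: 29.1
position: [0.5232, -0.0217, 0.1403]
tool_rot: [[0.059, 0.998, 0.001], [0.998, -0.059, -0.0], [-0.0, 0.001, -1.0]]
ft_force: [-0.6, -0.2, -0.9]
grip_width: 0.0561
gripper_force: 0.0
```

```bash
python3 r.py
python3 - <<'E'
from h import *
ci=imaging.camera_info("wrist");p,d=imaging.get_image("wrist");cv2.imwrite("pics/w5.png",p)
m=(p[:,:,0].astype(int)-p[:,:,2]>40)&(d>0)
P=np.array([dep(ci,u,v,d[v,u]) for v,u in np.argwhere(m)]);P=P[np.hypot(P[:,0]-.5233,P[:,1]+.0217)<.06]
h=P[P[:,2]>P[:,2].max()-.006];print(P[:,2].max(),np.median(h[:,2]),cv2.minAreaRect((h[:,:2]*1000).astype(np.float32)))
E
```

```text
29.1 yaw 86.61 [ 0.5232 -0.0217  0.1403] F [-0.6 -0.2 -0.9] T [ 0.006 -0.039  0.022] q6 -11.95 e6 0.0001 0.05609779571119578
0.09775522093063468 0.09492681917257526 ((522.886474609375, -22.280132293701172), (29.490093231201172, 28.606462478637695), 89.36003112792969)
```

View pics/w5.png

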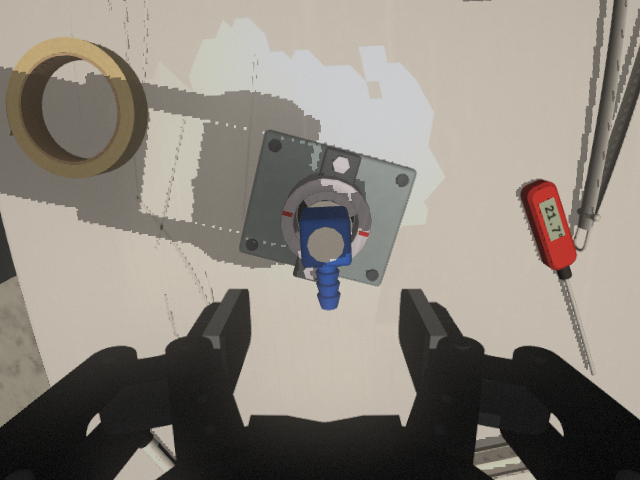

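The fitting stands upright in the socket (centre at (326,240), barb toward (329,300)), on axis within about 1 mm. The gripper is clear and the bystanders are in place.

```bash
python3 -c "
from rig import env
print(env.close_job())"
```

```text
the job is handed in; nothing more can be done
None
```

The blue elbow is seated in the socket, turned about 20° (estimated) past the felt bite and released, and the job is handed in; no verdict came back.

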